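# Switch the bench power unit through standby to operate and start it

## Task

Bring the grey bench power unit into operation with your fingertips: push the upright red-and-black lever along its slot from the white mark, past the click at the yellow mark, all the way to its stop at the green mark, and then press the round green button fully down and let it come up again. Only push: do not pinch the lever, do not press the button before the lever is at the green mark, do not lift the unit or shove it along the desk, and leave the other things on the unit and the desk where they stand.

Things in the scene. Friction and masses are not known exactly. Their poses are not given: they have to be found in the camera images.
- unit: Loose grey box on rubber feet, 135 (x) x 210 (y) x 55 mm high, about 3.5 kg, slides above about 20 N; black inlay on top. Origin: centre of underside. +y runs along the slot from the white to the green mark, +x to the unit's rear, z up. The slot lies at x = -18 mm; white, yellow, green marks at y = -60, -25, +10 mm.
- lever (a joint): Sliding lever, m: 0 at the white mark (off, its start), 0.035 at the yellow mark (first click), 0.070 at the stop at the green mark; moves along the unit's +y. It clicks into each place: leaving one takes about 6 N, and past the crest between two places (about 0.018 and 0.053) it jumps on to the next by itself.
- lever_top (a point): Centre of the top of the lever's paddle, 91 mm above the unit's underside (36 mm above its top). The paddle is 26 mm (unit x) by 16 mm (unit y) by 32 mm high and reaches down to 4 mm above the unit's top; push it on its red face.
- lever_red: The red half of the paddle, 8 mm thick: the face towards the unit's -y, which is pushed. Origin: on the slot line, at the height of the unit's top, in the middle plane of the paddle.
- lever_black: The black half of the paddle, 8 mm thick, facing the unit's +y, towards the button. Same origin as the red half. The paddle counts as pinched when fingers press on both halves at once.
- start (a joint): Push button, in m: 0 up, 0.006 fully down. Pressed straight down into the unit; needs about 4 N at the bottom and springs back.
- start_top (a point): Centre of the top face of the round green button, 28 mm in diameter, on the slot line at unit y = +70 mm; 77 mm above the unit's underside when up, 10 mm above its black housing (44 mm in diameter, 12 mm high).
- adapter: Bystander: silver barrel adapter, 22 mm thick, 35 mm tall, standing on the rear part of the unit's top. Origin: centre of its underside.
- attenuator: Bystander: silver ribbed cylinder, 21 mm thick, 62 mm tall, standing on the desk off the unit's -y end. Origin: centre of its underside.
- usb_stick: Bystander: black memory stick, 17 x 55 x 10 mm, lying on the desk off the unit's +y end. Origin: centre of its underside.
- marker: Bystander: white felt marker with red cap, 129 mm long, 17 mm thick, lying on the desk behind the unit. Origin: centre of its underside.

How it is judged:
By the outcome, as a careful person would: the job done as asked, in the order asked, and still so for the second after the job is handed in, with the robot touching nothing.
It also fails if it takes over 43 s, if anything falls off the work surface, if the arm or the gripper's body presses on something with over 40 N, if the wrist force passes 120 N, or if a joint passes its speed limit or range.

## Robot

A 6-joint arm with a two-finger parallel gripper is mounted at the origin on a cart in front of the work surface, level with it; the furniture and walls round the work are solid. World frame = base frame: x ahead of the robot, y to its left, z up, the work surface at z = 0. Lengths are in mm, angles in degrees, forces in N, time in s.
With the tool pointing down it reaches from about 350 to 850 mm from the base axis. Payload 8.1 kg.
Tool frame: the origin (TCP) lies midway between the tips of the shut fingers; the grasp point (between the pads) lies 19 mm behind it; z points along the fingers, y is the line along which they close (so a half turn about z gives the same grasp; the last joint's range is limited). The gripper opens to 85 mm and grips with 20 to 120 N. Pads are 22 mm wide; open, the fingers measure 114 mm over their backs; the gripper's body (76 mm by 85 mm) begins 54 mm behind the grasp point. The pads swing forward as they close: fully open they stand 13 mm farther back than shut.
Start: joints at [65.18, 7.471, 85.268, -0, 87.261, -4.893], TCP at [204.477, 564.087, 231.292] pointing down, gripper open.
Joint ranges: [-169.43, 169.43], [-51.17, 129.36], [1.28, 143.12], [-76.62, 256.62], [0, 156.53], [-152.29, 152.29]. Speed limits (degrees/s): [136.94, 136.94, 159.86, 180, 180, 180].

## Interface

Orientations are given as [roll, pitch, yaw] about the fixed x, y, z axes, in that order (R = Rz(yaw) Ry(pitch) Rx(roll)).
In Python, from bench import r gives the robot as it stands. The module is installed in compiled form; this text tells all that it offers.
- The arm moves only by the tool jog_arm, never from a script. Its argument "rows" is a list of rows, each a list of 2 entries, a list of its own where there are three numbers: the shift along the tool's x, y, z in mm, then the turn, a rotation vector about the tool's x, y, z in rad. A call has 1 to 10 rows; each row is the pose to reach, as a shift and turn from the pose commanded when the call began, along the tool's axes at that moment; what a row does not reach only later rows make up. A row lasts 1/10 s, in which the tool goes at most 50 mm and 8.59 degrees, less where a joint would pass 70% of its speed; a pose out of reach is approached as far as the arm can. A call with a gripper value outside its range is refused whole. "grip" is the finger opening in mm, from 0 to 85.4, set as the call begins (left out, the last holds). The fingers move at their own pace and stop on an object; "force" is the grip in N (left out, the last holds). Time passes only in rows, so rows that repeat a pose let the fingers close. It gives the time, the measured TCP pose, the force, the opening and the grip force at its end, in the units of the state.
- r.sense(): the state, without advancing time (a new reading comes with each control period).
- r.snapshot(name): name is "side" or "top" or "wrist"; returns (picture, depth): 420x560x3 uint8, blue, green, red; 420x560 float32, mm along the optical axis (not along the pixel's ray), 0 where there is no reading.
- r.camera_params(name): a dict with "fx", "fy", "cx", "cy" (pixels), "pose" (4x4, takes a point from camera to world coordinates); the wrist camera has in their place "tool_from_camera" (4x4, takes a point from camera to tool coordinates, whose origin is the TCP and whose axes are the flange's). Camera axes: x right, y down, z forward; pixel columns grow to the right and rows downward; lengths in mm; the calibration is good to about 2 mm. A picture is of the moment at which its call begins: read the wrist's pose just before it. camera_params takes no time and is no camera call.
- r.hand_in(): hands the job in; it is judged then, once.
The state is a dict: "time": time; "joint_pos": joint angles; "qd": joint speeds; "joint_efforts": joint torques, N m; "tool_pos": TCP position; "tcp_rot": TCP orientation; "ft_force": force on the tool from outside, world axes, zero at the start; "wrist_torque": the same for the moment, N m; "finger_gap": finger opening in mm; "grip_force": force on a finger pad.
Only numpy, scipy, OpenCV 4.12 (cv2) and the standard library are available. Lean on these libraries where they do the work, as an engineer would, in place of code of your own. Each camera call takes 0.05 s, during which the arm holds its last target. There are 200 camera calls.

## Working session

There is one attempt and no reset: what is moved stays moved. The work goes in short steps, Python scripts to look and compute and a tool call to move; the robot and the scene stay as the last step left them, time stands still between calls to the robot, and variables do not carry over. Pictures are saved under pics/ and viewed, at most 10 in all, crops included, and the job is handed in when it is done.

Besides the shell and the picture viewer there is one more tool, called after "Emit:" by a JSON object that holds its "fn" and its "kwargs", one argument or row to a line. jog_arm: Moves the arm, as the interface text tells. Its arguments: {"type":"object","properties":{"rows":{"type":"array"},"grip":{"type":"number"},"force":{"type":"number"}},"required":["rows"]}

```bash
mkdir -p pics; python3 - <<'E'
from bench import r
import cv2,numpy as np
s=r.sense();print(s['time'],s['tool_pos'],s['tcp_rot'])
for n in("top","side"):
    p,d=r.snapshot(n);cv2.imwrite(f"pics/{n}0.png",p);np.save(f"{n}0.npy",d);print(n,{k:np.round(v,3).tolist() for k,v in r.camera_params(n).items()})
E
```

```text
0.0 [204.25231093 563.57252912 230.22612766] [-1.79892965e+02 -7.34237111e-03  1.60072660e+02]
top {'fx': 489.36, 'fy': 489.36, 'cx': 273.158, 'cy': 214.838, 'pose': [[-0.011, -0.993, 0.121, 471.573], [-1.0, 0.01, -0.005, 57.797], [0.003, -0.121, -0.993, 1218.234], [0.0, 0.0, 0.0, 1.0]]}
side {'fx': 540.955, 'fy': 540.955, 'cx': 273.792, 'cy': 208.182, 'pose': [[0.967, -0.155, 0.204, 372.318], [-0.255, -0.517, 0.817, -835.629], [-0.021, -0.842, -0.539, 651.651], [0.0, 0.0, 0.0, 1.0]]}
```

View pics/top0.png

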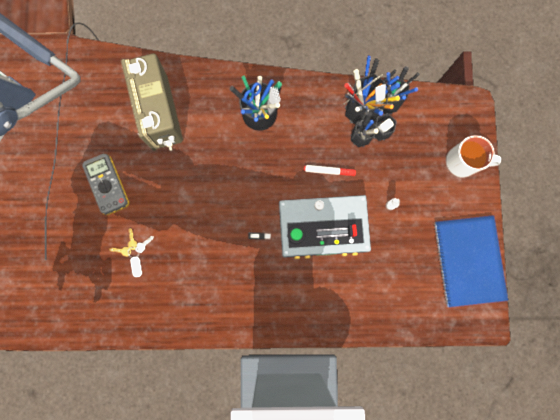

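View pics/side0.png

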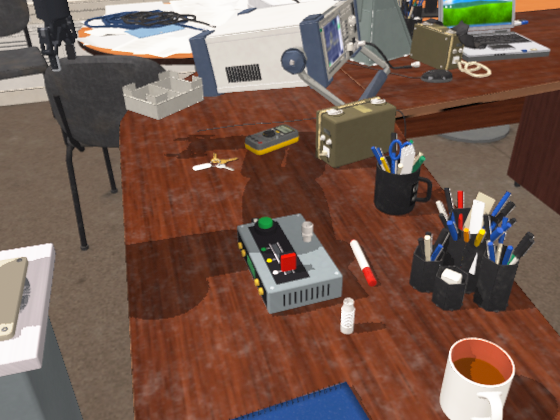

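The top view shows the unit at about (325,226), with the green button at (297,234), the red lever at (355,231), the adapter at (319,205) and the attenuator at (393,204). Unit +y therefore points image-left, which is world +y. The side view shows the button at (265,223) and the lever at (288,262), so the two views agree.

```bash
cat > h.py <<'E'
import cv2,numpy as np
from bench import r
def ray(n,u,v):
    c=r.camera_params(n);P=np.array(c['pose']);d=P[:3,:3]@[(u-c['cx'])/c['fx'],(v-c['cy'])/c['fy'],1];return P[:3,3],d
def plane(n,u,v,z):
    o,d=ray(n,u,v);return o+d*(z-o[2])/d[2]
def tri(a,b):
    (o1,d1),(o2,d2)=a,b
    t=np.linalg.lstsq(np.c_[d1,-d2],o2-o1,rcond=None)[0];p,q=o1+t[0]*d1,o2+t[1]*d2
    return (p+q)/2,np.linalg.norm(p-q)
def blob(img,roi,cond):
    x0,y0,x1,y1=roi;h=cv2.cvtColor(img,cv2.COLOR_BGR2HSV)[y0:y1,x0:x1].astype(int)
    m=cond(h[...,0],h[...,1],h[...,2]).astype(np.uint8)
    n,l,st,c=cv2.connectedComponentsWithStats(m);i=1+np.argmax(st[1:,4]);return c[i]+[x0,y0],st[i]+[x0,y0,0,0,0]
green=lambda h,s,v:(h>45)&(h<85)&(s>120)&(v>70)
red=lambda h,s,v:((h<8)|(h>172))&(s>170)&(v>130)
E
python3 - <<'E'
from h import *
t=cv2.imread('pics/top0.png');s=cv2.imread('pics/side0.png');D=np.load('top0.npy')
bt,a=blob(t,(285,220,312,248),green);bs,b=blob(s,(250,212,280,235),green);print('button',bt,a,bs,b)
print(plane('top',*bt,76),plane('side',*bs,76),tri(ray('top',*bt),ray('side',*bs)))
lt,a=blob(t,(345,218,366,242),red);ls,b=blob(s,(275,248,302,276),red);print('lever',lt,a,ls,b)
print(plane('top',*lt,85),plane('side',*ls,75),tri(ray('top',*lt),ray('side',*ls)))
# unit top from depth
c=r.camera_params('top');P=np.array(c['pose']);v,u=np.mgrid[180:270,260:390]
d=D[180:270,260:390];X=np.stack([(u-c['cx'])/c['fx']*d,(v-c['cy'])/c['fy']*d,d],-1)@P[:3,:3].T+P[:3,3]
m=((X[...,2]>45)&(X[...,2]<62)).astype(np.uint8);n,l,st,_=cv2.connectedComponentsWithStats(m);i=1+np.argmax(st[1:,4])
p=X[l==i];rc=cv2.minAreaRect(p[:,:2].astype(np.float32));print('unit',rc,np.median(p[:,2]))
m=X[...,2]>80;print('tall pts');n,l,st,ce=cv2.connectedComponentsWithStats(m.astype(np.uint8))
for i in range(1,n):
    q=X[l==i];print(len(q),q.mean(0).round(1),q.min(0).round(1),q.max(0).round(1))
q=X[(X[...,2]>70)&(np.hypot(u-bt[0],v-bt[1])<9)];print('btn depth',q.mean(0),q.min(0),q.max(0))
z=t[180:270,260:410];cv2.imwrite('pics/z0.png',cv2.resize(z,None,fx=5,fy=5,interpolation=cv2.INTER_CUBIC))
E
```

```text
button [296.05882353 233.94117647] [290 228  13  13 119] [264.97385621 222.53594771] [258 217  15  12 153]
[565.38404482  -0.71349289  76.        ] [561.73948774  -6.74409714  76.        ] (array([564.44370736,  -0.71220636,  71.77975663]), np.float64(2.599996116038211))
lever [354.08510638 229.87234043] [352 224   5  13  47] [288.012 261.636] [281 253  15  19 250]
[ 572.73530637 -135.36569302   85.        ] [ 571.02137131 -132.31327638   75.        ] (array([ 571.670301  , -136.19694854,   78.13442049]), np.float64(3.3992265768949785))
unit ((587.8761596679688, -70.35157775878906), (135.92398071289062, 210.6992950439453), 3.083336591720581) 56.32967534937211
tall pts
1 [ 471.6   57.8 1218.2] [ 471.6   57.8 1218.2] [ 471.6   57.8 1218.2]
1 [ 471.6   57.8 1218.2] [ 471.6   57.8 1218.2] [ 471.6   57.8 1218.2]
1 [ 471.6   57.8 1218.2] [ 471.6   57.8 1218.2] [ 471.6   57.8 1218.2]
1 [ 471.6   57.8 1218.2] [ 471.6   57.8 1218.2] [ 471.6   57.8 1218.2]
1 [ 471.6   57.8 1218.2] [ 471.6   57.8 1218.2] [ 471.6   57.8 1218.2]
1 [ 471.6   57.8 1218.2] [ 471.6   57.8 1218.2] [ 471.6   57.8 1218.
[... 3365 characters left out ...]
57.8 1218.2] [ 471.6   57.8 1218.2] [ 471.6   57.8 1218.2]
1 [ 471.6   57.8 1218.2] [ 471.6   57.8 1218.2] [ 471.6   57.8 1218.2]
1 [ 471.6   57.8 1218.2] [ 471.6   57.8 1218.2] [ 471.6   57.8 1218.2]
1 [ 471.6   57.8 1218.2] [ 471.6   57.8 1218.2] [ 471.6   57.8 1218.2]
1 [ 471.6   57.8 1218.2] [ 471.6   57.8 1218.2] [ 471.6   57.8 1218.2]
1 [ 471.6   57.8 1218.2] [ 471.6   57.8 1218.2] [ 471.6   57.8 1218.2]
1 [ 471.6   57.8 1218.2] [ 471.6   57.8 1218.2] [ 471.6   57.8 1218.2]
1 [ 471.6   57.8 1218.2] [ 471.6   57.8 1218.2] [ 471.6   57.8 1218.2]
btn depth [ 5.64422263e+02 -5.55670566e-02  1.02373364e+02] [471.57274018 -19.67912759  70.04185315] [ 586.87098207   57.7973128  1218.23402228]
```

View pics/z0.png

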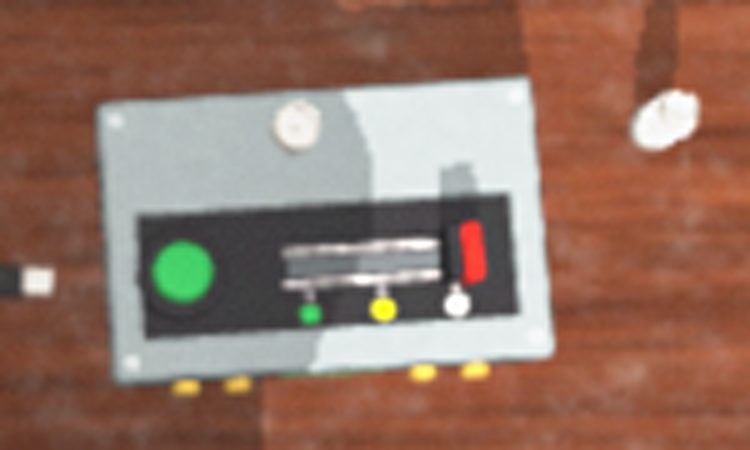

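The zoom confirms the layout. In the 5x crop the lever's red half is at (473,252), the button at (183,272), and the marks run green, yellow, white from left to right at about y=310. The unit fit gives centre (588,-70.4) and yaw 3.1°, and both button and lever land within 2 mm of where that fit predicts. I'll move above a point just behind the red face, tool x along unit +y, fingers shut.

Emit:
{"fn": "jog_arm", "kwargs": {
  "rows": [
    [[-590,-550,10],[0,0,1.17]],
    [[-590,-550,10],[0,0,1.17]],
    [[-590,-550,10],[0,0,1.17]],
    [[-590,-550,10],[0,0,1.17]],
    [[-590,-550,10],[0,0,1.17]],
    [[-590,-550,10],[0,0,1.17]],
    [[-590,-550,10],[0,0,1.17]],
    [[-590,-550,10],[0,0,1.17]],
    [[-590,-550,10],[0,0,1.17]],
    [[-590,-550,10],[0,0,1.17]]
  ],
  "grip": 0,
  "force": 20
}}

```text
time: 1.1
tool_pos: [432.4, 117.0, 224.9]
tcp_rot: [180.0, -0.0, 93.0]
ft_force: [1.6, 0.1, 0.4]
finger_gap: 0.1
grip_force: 0.0
```

Emit:
{"fn": "jog_arm", "kwargs": {
  "rows": [
    [[-280,125,80],[0,0,0]],
    [[-280,125,80],[0,0,0]],
    [[-280,125,80],[0,0,0]],
    [[-280,125,80],[0,0,0]],
    [[-280,125,80],[0,0,0]],
    [[-280,125,80],[0,0,0]],
    [[-280,125,80],[0,0,0]],
    [[-280,125,80],[0,0,0]],
    [[-280,125,80],[0,0,0]],
    [[-280,125,80],[0,0,0]]
  ]
}}

```text
time: 2.1
tool_pos: [571.5, -152.9, 145.3]
tcp_rot: [180.0, -0.0, 93.1]
ft_force: [0.4, 0.6, -0.0]
finger_gap: -0.3
grip_force: 0.0
```

```bash
python3 - <<'E'
from h import *
s=r.sense();print(s['time'],s['tool_pos'],s['tcp_rot'],s['ft_force'],s['finger_gap'])
c=r.camera_params('wrist');print(np.round(c['tool_from_camera'],2).tolist())
p,d=r.snapshot('side');w,_=r.snapshot('wrist')
cv2.imwrite('pics/s1.png',np.hstack([cv2.resize(p[170:320,200:400],(440,330),interpolation=cv2.INTER_CUBIC),cv2.resize(w,(360,330))]))
E
```

```text
2.1 [ 571.52724559 -152.90947196  145.34778333] [ 1.79998681e+02 -1.91632406e-02  9.30924012e+01] [ 0.43864515  0.56189638 -0.00645734] -0.34618756439603615
[[0.0, -0.95, -0.33, 85.39], [1.0, 0.0, -0.0, 0.39], [0.0, -0.33, 0.95, -143.27], [0.0, 0.0, 0.0, 1.0]]
```

View pics/s1.png

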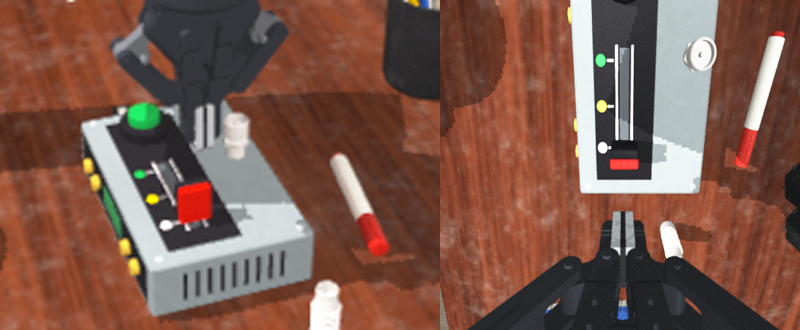

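The crops show the shut fingers behind the lever and in line with the slot: in the wrist half the fingers are at column 622 and the lever's red top at (624,164). Nothing is touched. I'll back off a few mm and descend.

Emit:
{"fn": "jog_arm", "kwargs": {
  "rows": [
    [[-7,2,0],[0,0,0]],
    [[-7,2,0],[0,0,0]],
    [[-7,2,25],[0,0,0]],
    [[-7,2,50],[0,0,0]],
    [[-7,2,70],[0,0,0]],
    [[-7,2,77],[0,0,0]],
    [[-7,2,77],[0,0,0]],
    [[-7,2,77],[0,0,0]]
  ]
}}

```text
time: 3.0
tool_pos: [574.8, -161.1, 69.3]
tcp_rot: [179.9, 0.0, 93.0]
ft_force: [0.2, -0.2, 0.6]
finger_gap: 0.2
grip_force: 0.0
```

Emit:
{"fn": "jog_arm", "kwargs": {
  "rows": [
    [[4,0,0],[0,0,0]],
    [[8,0,0],[0,0,0]],
    [[10,0,0],[0,0,0]],
    [[12,0,0],[0,0,0]],
    [[13,0,0],[0,0,0]],
    [[14,0,0],[0,0,0]],
    [[14,0,0],[0,0,0]]
  ]
}}

```text
time: 3.7
tool_pos: [573.6, -147.2, 68.4]
tcp_rot: [180.0, 0.0, 93.0]
ft_force: [-0.5, -2.2, 2.3]
finger_gap: -0.3
grip_force: 1.2
```

Emit:
{"fn": "jog_arm", "kwargs": {
  "rows": [
    [[2,0,0],[0,0,0]],
    [[4,0,0],[0,0,0]],
    [[6,0,0],[0,0,0]],
    [[8,0,0],[0,0,0]],
    [[10,0,0],[0,0,0]],
    [[12,0,0],[0,0,0]],
    [[12,0,0],[0,0,0]]
  ]
}}

```text
time: 4.4
tool_pos: [573.0, -135.3, 68.4]
tcp_rot: [180.0, 0.0, 93.0]
ft_force: [0.9, -4.8, 3.3]
finger_gap: 0.1
grip_force: 2.4
```

Emit:
{"fn": "jog_arm", "kwargs": {
  "rows": [
    [[2,0,0],[0,0,0]],
    [[4,0,0],[0,0,0]],
    [[6,0,0],[0,0,0]],
    [[8,0,0],[0,0,0]],
    [[10,0,0],[0,0,0]],
    [[10,0,0],[0,0,0]]
  ]
}}

```text
time: 5.0
tool_pos: [572.0, -124.3, 67.8]
tcp_rot: [-180.0, -0.0, 93.1]
ft_force: [0.2, 0.1, 1.8]
finger_gap: -0.0
grip_force: 0.0
```

```bash
python3 - <<'E'
from h import *
s=r.sense();print(s['tool_pos'],s['ft_force'])
p,d=r.snapshot('side');w,_=r.snapshot('wrist')
cv2.imwrite('pics/s2.png',np.hstack([cv2.resize(p[170:320,200:400],(440,330),interpolation=cv2.INTER_CUBIC),cv2.resize(w,(360,330))]))
E
```

```text
[ 571.95490615 -124.3444907    67.77653352] [0.21791594 0.12462    1.8035324 ]
```

View pics/s2.png

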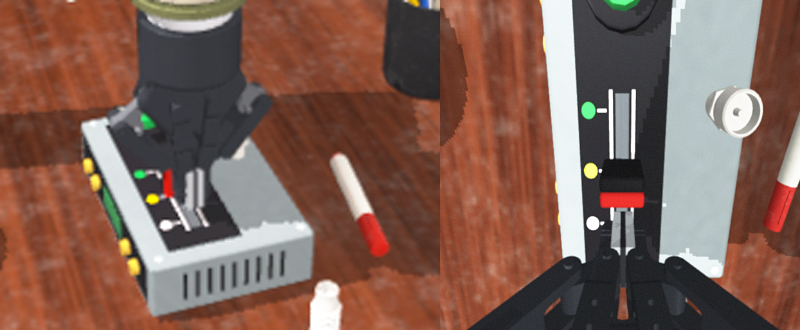

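The lever now stands at the yellow mark: paddle at (622,185) beside the yellow dot (591,171) in the wrist half, and the unit has not moved. Next is the second click.

Emit:
{"fn": "jog_arm", "kwargs": {
  "rows": [
    [[5,0,0],[0,0,0]],
    [[9,0,0],[0,0,0]],
    [[12,0,0],[0,0,0]],
    [[14,0,0],[0,0,0]],
    [[16,0,0],[0,0,0]],
    [[18,0,0],[0,0,0]],
    [[20,0,0],[0,0,0]],
    [[22,0,0],[0,0,0]],
    [[24,0,0],[0,0,0]],
    [[24,0,0],[0,0,0]]
  ]
}}

```text
time: 6.1
tool_pos: [571.0, -101.6, 68.1]
tcp_rot: [180.0, 0.1, 93.0]
ft_force: [1.0, -5.0, -1.0]
finger_gap: -0.1
grip_force: 2.5
```

Emit:
{"fn": "jog_arm", "kwargs": {
  "rows": [
    [[2,0,0],[0,0,0]],
    [[4,0,0],[0,0,0]],
    [[6,0,0],[0,0,0]],
    [[8,0,0],[0,0,0]],
    [[8,0,0],[0,0,0]]
  ]
}}

```text
time: 6.6
tool_pos: [570.5, -92.3, 68.1]
tcp_rot: [-180.0, -0.0, 93.1]
ft_force: [0.0, 0.6, 0.2]
finger_gap: -0.1
grip_force: 0.0
```

```bash
python3 - <<'E'
from h import *
s=r.sense();print(s['tool_pos'],s['ft_force'])
p,d=r.snapshot('side');w,_=r.snapshot('wrist')
cv2.imwrite('pics/s3.png',np.hstack([cv2.resize(p[170:320,200:400],(440,330),interpolation=cv2.INTER_CUBIC),cv2.resize(w,(360,330))]))
E
```

```text
[570.47655265 -92.30701015  68.08362973] [0.04050147 0.59808745 0.19625141]
```

View pics/s3.png

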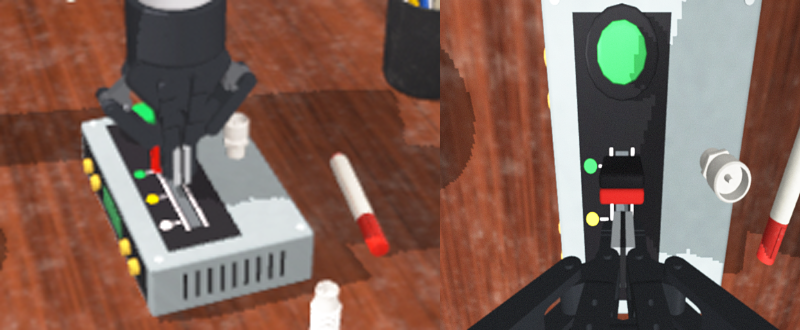

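The lever has jumped to the green mark (paddle at (622,178), green dot at (590,166)). I'll nudge gently to check it really sits at the stop.

Emit:
{"fn": "jog_arm", "kwargs": {
  "rows": [
    [[4,0,0],[0,0,0]],
    [[7,0,0],[0,0,0]],
    [[9,0,0],[0,0,0]],
    [[10,0,0],[0,0,0]],
    [[11,0,0],[0,0,0]],
    [[11,0,0],[0,0,0]]
  ]
}}

```text
time: 7.3
tool_pos: [569.9, -81.9, 68.1]
tcp_rot: [-180.0, -0.0, 93.0]
ft_force: [-1.0, -0.8, -1.1]
finger_gap: -0.0
grip_force: 0.0
```

Emit:
{"fn": "jog_arm", "kwargs": {
  "rows": [
    [[0.5,0,0],[0,0,0]],
    [[1,0,0],[0,0,0]],
    [[1,0,0],[0,0,0]]
  ]
}}

```text
time: 7.6
tool_pos: [569.9, -81.1, 68.1]
tcp_rot: [-180.0, 0.0, 93.0]
ft_force: [0.6, 0.5, -0.2]
finger_gap: 0.1
grip_force: 0.0
```

Emit:
{"fn": "jog_arm", "kwargs": {
  "rows": [
    [[0.5,0,0],[0,0,0]],
    [[1,0,0],[0,0,0]],
    [[1,0,0],[0,0,0]]
  ]
}}

```text
time: 7.9
tool_pos: [569.8, -80.0, 68.1]
tcp_rot: [-180.0, -0.0, 93.0]
ft_force: [-0.3, 1.1, 0.5]
finger_gap: -0.1
grip_force: 0.0
```

Emit:
{"fn": "jog_arm", "kwargs": {
  "rows": [
    [[0.5,0,0],[0,0,0]],
    [[1,0,0],[0,0,0]],
    [[1,0,0],[0,0,0]]
  ]
}}

```text
time: 8.2
tool_pos: [569.8, -79.2, 68.1]
tcp_rot: [180.0, 0.0, 93.0]
ft_force: [0.5, -2.0, -0.2]
finger_gap: 0.1
grip_force: 0.8
```

Emit:
{"fn": "jog_arm", "kwargs": {
  "rows": [
    [[0.3,0,0],[0,0,0]],
    [[0.5,0,0],[0,0,0]],
    [[0.5,0,0],[0,0,0]]
  ]
}}

```text
time: 8.5
tool_pos: [569.8, -79.1, 68.1]
tcp_rot: [180.0, 0.1, 93.0]
ft_force: [0.8, -4.5, -0.6]
finger_gap: 0.3
grip_force: 2.5
```

Emit:
{"fn": "jog_arm", "kwargs": {
  "rows": [
    [[0.3,0,0],[0,0,0]],
    [[0.5,0,0],[0,0,0]],
    [[0.5,0,0],[0,0,0]]
  ]
}}

```text
time: 8.8
tool_pos: [569.8, -79.1, 68.2]
tcp_rot: [180.0, 0.1, 93.0]
ft_force: [-0.0, -7.0, -1.0]
finger_gap: -0.0
grip_force: 3.5
```

The force climbs to 7 N with no further travel, so the lever is at its stop. I'll back off, rise and go over the button.

Emit:
{"fn": "jog_arm", "kwargs": {
  "rows": [
    [[-4,0,0],[0,0,0]],
    [[-8,0,0],[0,0,0]],
    [[-8,0,-30],[0,0,0]],
    [[-8,0,-50],[0,0,0]],
    [[10,0,-50],[0,0,0]],
    [[45,0,-50],[0,0,0]],
    [[70,0,-50],[0,0,0]],
    [[77,0,-50],[0,0,0]],
    [[77,0,-50],[0,0,0]],
    [[77,0,-50],[0,0,0]]
  ]
}}

```text
time: 9.8
tool_pos: [565.7, -1.7, 118.1]
tcp_rot: [180.0, 0.0, 93.0]
ft_force: [0.8, -0.4, -0.4]
finger_gap: -0.0
grip_force: 0.0
```

Emit:
{"fn": "jog_arm", "kwargs": {
  "rows": [
    [[0,0,15],[0,0,0]],
    [[0,0,28],[0,0,0]],
    [[0,0,34],[0,0,0]],
    [[0,0,36],[0,0,0]],
    [[0,0,36],[0,0,0]]
  ]
}}

```text
time: 10.3
tool_pos: [565.1, -1.3, 81.3]
tcp_rot: [-179.9, -0.0, 93.0]
ft_force: [-0.2, -0.5, -0.2]
finger_gap: -0.3
grip_force: 0.0
```

```bash
python3 - <<'E'
from h import *
s=r.sense();print(s['tool_pos'],s['ft_force'])
p,d=r.snapshot('side');w,_=r.snapshot('wrist')
cv2.imwrite('pics/s4.png',np.hstack([cv2.resize(p[170:320,200:400],(440,330),interpolation=cv2.INTER_CUBIC),cv2.resize(w,(360,330))]))
E
```

```text
[565.1429357   -1.30582884  81.26599455] [-0.20224939 -0.53356456 -0.17401431]
```

View pics/s4.png

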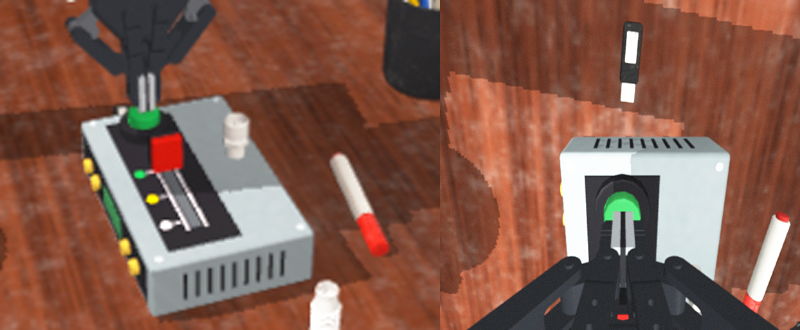

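The fingertips stand centred just above the green button ((144,115) side, (622,208) wrist), and the lever is at green at (166,153). Now I'll press in small steps.

Emit:
{"fn": "jog_arm", "kwargs": {
  "rows": [
    [[0,0,3],[0,0,0]],
    [[0,0,5],[0,0,0]],
    [[0,0,6],[0,0,0]],
    [[0,0,7],[0,0,0]],
    [[0,0,8],[0,0,0]],
    [[0,0,9],[0,0,0]],
    [[0,0,9],[0,0,0]]
  ]
}}

```text
time: 11.1
tool_pos: [565.8, -1.1, 73.2]
tcp_rot: [180.0, 0.0, 93.0]
ft_force: [0.4, 0.2, 3.1]
finger_gap: -0.2
grip_force: 1.4
```

Emit:
{"fn": "jog_arm", "kwargs": {
  "rows": [
    [[0,0,0.5],[0,0,0]],
    [[0,0,1],[0,0,0]],
    [[0,0,1.5],[0,0,0]],
    [[0,0,2],[0,0,0]],
    [[0,0,2],[0,0,0]]
  ]
}}

```text
time: 11.6
tool_pos: [565.8, -1.1, 71.2]
tcp_rot: [180.0, 0.0, 93.0]
ft_force: [0.6, 0.6, 3.5]
finger_gap: -0.1
grip_force: 1.9
```

Emit:
{"fn": "jog_arm", "kwargs": {
  "rows": [
    [[0,0,0.5],[0,0,0]],
    [[0,0,1],[0,0,0]],
    [[0,0,1],[0,0,0]]
  ]
}}

```text
time: 11.9
tool_pos: [565.9, -1.1, 71.0]
tcp_rot: [180.0, 0.0, 93.0]
ft_force: [-2.2, 1.0, 9.7]
finger_gap: -0.0
grip_force: 4.7
```

Emit:
{"fn": "jog_arm", "kwargs": {
  "rows": [
    [[0,0,0.5],[0,0,0]],
    [[0,0,0.5],[0,0,0]],
    [[0,0,0.5],[0,0,0]]
  ]
}}

```text
time: 12.2
tool_pos: [565.9, -1.1, 70.8]
tcp_rot: [180.0, 0.0, 93.0]
ft_force: [-4.5, 0.8, 12.8]
finger_gap: 0.1
grip_force: 6.5
```

Emit:
{"fn": "jog_arm", "kwargs": {
  "rows": [
    [[0,0,-4],[0,0,0]],
    [[0,0,-12],[0,0,0]],
    [[0,0,-40],[0,0,0]],
    [[0,0,-80],[0,0,0]],
    [[0,0,-120],[0,0,0]],
    [[-20,-60,-130],[0,0,0]],
    [[-40,-110,-130],[0,0,0]],
    [[-40,-150,-130],[0,0,0]],
    [[-40,-150,-130],[0,0,0]],
    [[-40,-150,-130],[0,0,0]]
  ]
}}

```text
time: 13.2
tool_pos: [416.9, -49.3, 199.6]
tcp_rot: [180.0, 0.0, 93.0]
ft_force: [0.3, 0.0, 0.1]
finger_gap: 0.0
grip_force: 0.0
```

```bash
python3 - <<'E'
from h import *
s=r.sense();print(s['time'],s['tool_pos'],s['ft_force'])
p,d=r.snapshot('side');t,_=r.snapshot('top')
cv2.imwrite('pics/s5.png',np.hstack([cv2.resize(p[170:350,200:400],(400,360),interpolation=cv2.INTER_CUBIC),cv2.resize(t[170:290,260:393],(400,360),interpolation=cv2.INTER_CUBIC)]))
bs,b=blob(p,(250,212,280,235),green);print('button side',bs,b)
E
```

```text
13.2 [416.92173317 -49.28158358 199.6462117 ] [0.30722315 0.00610376 0.11970722]
button side [265.  222.5] [258 217  15  12 154]
```

View pics/s5.png

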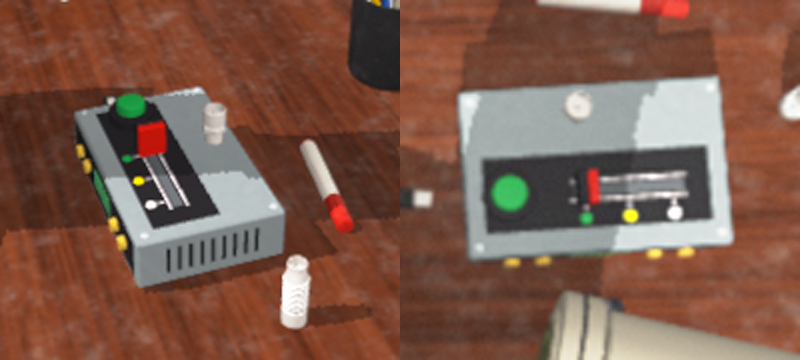

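The last picture shows the lever at the green mark ((593,187) in the top half), the button up again at its original pixel position, and the unit and bystanders in place. The arm is clear of everything.

```bash
python3 -c "
from bench import r
print(r.hand_in())"
```

```text
the job is handed in; nothing more can be done
None
```

The job is handed in: the lever is at its stop at the green mark, the button was then pressed to the bottom and came back up, and the final pictures show the unit and the other things where they stood (13.2 s on the robot's clock at the last reading).

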